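# Index the film rewinder's reel and engage its clutch

### The job

Get the film rewinder ready for threading: while its clutch lever is still in the white (free) notch, turn the empty reel by its rim until the red mark stands at the very top, let go so that it rests there, then throw the clutch lever into the green middle notch and leave the red mark at the top. Do not shift the film can, the books or the bottle.

Things in the scene. Friction and masses are not known exactly. Their poses are not given: they have to be found in the camera images.
- rewinder: Film rewinder fixed to the table. Grey base 28 mm high, x -120..120, y -180..90 mm; origin on the table under the reel, z up. Reel upright in plane y=0. Blue open-topped shroud hides the reel below z 112 mm (outside y -18..18, x -108..108). Grey upright with white index line: y 46..58, x -25..25, top at 156 mm. Clutch lever at y -125.
- axle (a point): The centre of the reel on its fixed axle, 135 mm above the table; the axle runs along the rewinder's y.
- reel: Empty aluminium film reel, diameter 178 mm, 20 mm wide over two 4 mm flanges (12 mm gap), 0.25 kg, black round windows. Origin at its centre, own z points to the red mark. Turns endlessly about its y (= rewinder's y); balanced, slight friction (0.01 N m): stays where left. Top of rim at z 224 mm. The rim can be pinched across its outside faces from above, or stroked.
- reel_mark (a point): The red mark on the reel's rim: a 12 mm wide red patch across both flanges, from the edge 22 mm inwards; the point is on the edge, 89 mm from the axle, mid-width. It starts hidden in the shroud, below the axle's height. At the top it is straight above the axle.
- clutch (a joint): Clutch lever angle, rad: 0 = white notch (leans 0.7 rad from upright to the rewinder's -x; starts here), 0.7 = green notch (upright), 1.4 = red notch (leans to +x; stop at 1.43). Sprung detents: let go, it snaps to the nearest notch; it takes about 2 N at the knob. It does not hold the reel in any position.
- clutch_pivot (a point): The fixed pivot of the lever, at x 0, y -125 mm, 50 mm above the table in the rewinder's frame; the lever turns about the rewinder's y.
- clutch_knob (a point): The centre of the lever's black ball knob, 26 mm in diameter, 100 mm from the pivot on a 10 mm steel rod; upright it is 150 mm above the table. The quadrant with the white, green and red notch marks stands beside the rod on its +y side, up to 61 mm from the pivot.
- film_can: Bystander: round flat steel film can, 132 mm in diameter, 30 mm high, loose; origin under its centre.
- books: Bystander: two old volumes, 154 by 114 mm, 55 mm high in all, loose; origin under their centre.
- cleaner: Bystander: amber bottle with a white cap, 50 mm in diameter, 110 mm high, loose; origin under its centre.

How it is judged:
On the way, in this order (a step that is already met when the one before it is completed fails the run):
1. the red mark rests at the top, the reel let go, the lever still in the white notch (x of reel_mark in the frame of rewinder between -0.012 and 0.012 m and height (world z) of reel_mark above 0.21 m and angular speed of reel below 0.1 rad/s and contact force between the arm and reel below 0.05 N and value of joint clutch below 0.2 rad), for 0.3 s.
2. the lever is in the green notch (value of joint clutch between 0.58 and 0.82 rad), for 0.2 s.
At the end, for the whole second after the job is handed in: The red mark is at the top of the reel (within 12 mm to either side of straight above the axle, about 7.7 degrees), the reel is at rest, and the lever rests in the green notch (0.58 to 0.82 rad) (all of step 2 and x of reel_mark in the frame of rewinder between -0.012 and 0.012 m and height (world z) of reel_mark above 0.21 m and angular speed of reel below 0.1 rad/s and velocity of joint clutch between -0.1 and 0.1 rad/s); the robot touches nothing.
It fails at once if the film can is shifted by more than 20 mm or tipped (distance of film_can from where it was at the start of the episode above 0.02 m or angle between film_can's own z axis and vertical above 0.3 rad).
It fails at once if the stack of books is shifted by more than 20 mm or tipped (distance of books from where it was at the start of the episode above 0.02 m or angle between books's own z axis and vertical above 0.3 rad).
It fails at once if the bottle is shifted by more than 20 mm or tipped (distance of cleaner from where it was at the start of the episode above 0.02 m or angle between cleaner's own z axis and vertical above 0.3 rad).
It also fails if it takes over 64 s, if anything falls off the work surface, if the arm or the gripper's body presses on something with over 40 N, if the wrist force passes 120 N, or if a joint passes its speed limit or range.

### The arm

A 6-joint arm with a two-finger parallel gripper is mounted at the origin on the work surface. World frame = base frame: x ahead of the robot, y to its left, z up, the work surface at z = 0. Lengths are in m, angles in rad, forces in N, time in s.
With the tool pointing down it reaches from about 0.275 to 0.725 m from the base axis. Payload 15.9 kg.
Tool frame: the origin (TCP) lies midway between the tips of the shut fingers; the grasp point (between the pads) lies 19 mm behind it; z points along the fingers, y is the line along which they close (so a half turn about z gives the same grasp; the last joint's range is limited). The gripper opens to 85 mm and grips with 20 to 120 N. Pads are 22 mm wide; open, the fingers measure 114 mm over their backs; the gripper's body (76 mm by 85 mm) begins 54 mm behind the grasp point. The pads swing forward as they close: fully open they stand 13 mm farther back than shut.
Start: joints at [1.145, 0.213, -0.034, 1.323, 0, 1.571], TCP at [0.207, 0.455, 0.231] pointing down, gripper open.
Joint ranges: [-2.98, 2.98], [-0.74, 1.72], [-1.14, 1.35], [-2.1, 2.04], [-1.57, 1.44], [-3.14, 3.14]. Speed limits (rad/s): [1.89, 1.89, 2.39, 2.57, 3.14, 3.14].

### API

Orientations are given as a unit quaternion [w, x, y, z].
In Python, from rig import ctrl gives the robot as it stands.
- The arm moves only by the tool arm_command, never from a script. Its arguments are lists of equal length, an entry for each row: "jaw": the opening, from 0 (shut) to 1 (fully open); "translation": the shift along the tool's x, y, z in mm, a list of three; "turn": the turn about the tool's z in degrees. A call has exactly 8 rows; each row is the pose to reach, as a shift and turn from the pose commanded when the call began, along the tool's axes at that moment; what a row does not reach only later rows make up. A row lasts 1/12 s, in which the tool goes at most 41.7 mm and 7.16 degrees, less where a joint would pass 70% of its speed; a pose out of reach is approached as far as the arm can. A call with a gripper value outside its range is refused whole. The fingers move at their own pace and stop on an object; "grip_force" is the grip in N (left out, the last holds). Time passes only in rows, so rows that repeat a pose let the fingers close, or fill a call up. It gives the time, the measured TCP pose, the force, the opening and the grip force at its end, in the units of the state.
- ctrl.get_obs(): the state, without advancing time (a new reading comes with each control period).
- ctrl.grab_frame(name): name is "side" or "top" or "wrist"; returns a dict with "image" (420x560x3 uint8, red, green, blue), "fx", "fy", "cx", "cy" (pixels), "k1" (the pictures are not rectified: a ray, as slopes to the right and down, at radius r is drawn at 1 + k1 r^2 times it, then the intrinsics apply), "pose" (4x4, takes a point from camera to world coordinates). Camera axes: x right, y up, looking along -z (the intrinsics and any distortion apply to the point x, -y, -z); pixel columns grow to the right and rows downward; lengths in m; the calibration is good to about 2 mm. A picture is of the moment at which its call begins. There is no depth.
- ctrl.hand_in(): hands the job in; it is judged then, once.
The state is a dict: "time_s": time; "joints": joint angles; "joint_velocities": joint speeds; "joint_efforts": joint torques, N m; "ee_pos": TCP position; "orientation": TCP orientation; "wrist_force": force on the tool from outside, world axes, zero at the start; "wrist_torque": the same for the moment, N m; "grip_width": opening from 0.0 (shut) to 1.0 (fully open); "grasp_force": force on a finger pad.
Only numpy, scipy, OpenCV 4.12 (cv2) and the standard library are available. Lean on these libraries where they do the work, as an engineer would, in place of code of your own. Each camera call takes 0.05 s, during which the arm holds its last target. There are 200 camera calls.

## Working session

There is one attempt and no reset: what is moved stays moved. The work goes in short steps, Python scripts to look and compute and a tool call to move; the robot and the scene stay as the last step left them, time stands still between calls to the robot, and variables do not carry over. Pictures are saved under pics/ and viewed, at most 10 in all, crops included, and the job is handed in when it is done.

Besides the shell and the picture viewer there is one more tool, called after "Call:" as name(argument=value, ...) on one line, values as JSON. arm_command: Moves the arm, as the interface text tells. Its arguments: {"type":"object","properties":{"jaw":{"type":"array","items":{"type":"number"}},"translation":{"type":"array","items":{"type":"array","items":{"type":"number"}}},"turn":{"type":"array","items":{"type":"number"}},"grip_force":{"type":"number"}},"required":["jaw","translation","turn"]}

```bash
mkdir -p pics
python3 - <<'E'
from rig import ctrl
import cv2,numpy as np
o=ctrl.get_obs();print(o)
for n in("side","top"):
    f=ctrl.grab_frame(n);np.savez(f"{n}0.npz",**f)
    print(n,{k:np.round(v,3).tolist() if k=="pose" else v for k,v in f.items() if k!="image"})
    cv2.imwrite(f"pics/{n}0.png",f["image"][:,:,::-1])
E
```

```text
{'time_s': 0.0, 'joints': array([ 1.14501362e+00,  2.13333364e-01, -3.50452243e-02,  1.32347668e+00,
       -1.32755548e-06,  1.57081366e+00]), 'joint_velocities': array([ 0.00101595,  0.00169284, -0.00085208,  0.00173752, -0.00053896,
       -0.00015623]), 'joint_efforts': array([ 2.14829182e-03, -6.86146116e+01,  4.87120378e+01,  1.72792742e-02,
        5.54503413e-05, -1.41848133e-05]), 'ee_pos': array([0.20638349, 0.45506275, 0.23083304]), 'orientation': array([-1.11216578e-04,  2.11295301e-01,  9.77422128e-01, -5.17657041e-04]), 'wrist_force': array([-0.61331393, -0.97214897, -0.48544902]), 'wrist_torque': array([ 0.00386545, -0.02816062,  0.01096191]), 'grasp_force': 0.0, 'grip_width': 1.0017954439964718}
side {'fx': 476.93308899482605, 'fy': 476.93308899482605, 'cx': 280.77037533617056, 'cy': 215.82017893854845, 'k1': -0.12526527389998823, 'pose': [[0.913, 0.307, -0.268, 0.305], [-0.408, 0.697, -0.59, -0.571], [0.005, 0.648, 0.761, 0.933], [0.0, 0.0, 0.0, 1.0]]}
top {'fx': 424.0696653748161, 'fy': 424.0696653748161, 'cx': 278.81599446219184, 'cy': 211.32848842998172, 'k1': 0.007399929943416731, 'pose': [[0.006, 0.997, -0.082, 0.517], [-1.0, 0.008, 0.026, 0.036], [0.027, 0.082, 0.996, 1.116], [0.0, 0.0, 0.0, 1.0]]}
```

View pics/side0.png

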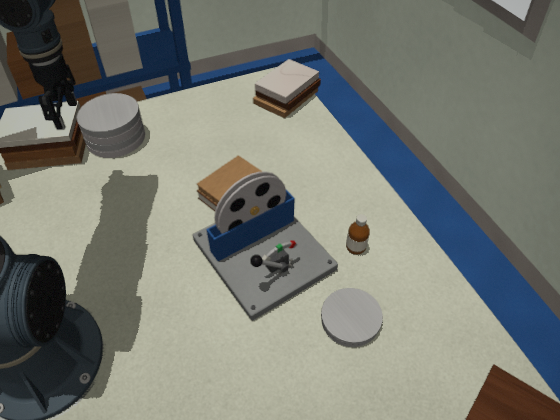

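View pics/top0.png

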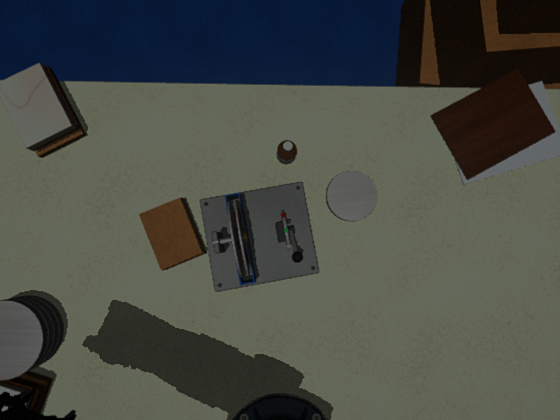

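The side view shows the reel centre at about (255,210), the lever knob at (257,261), the bottle at (358,235) and the can at (352,316). In the top view the base corners are near (202,198), (303,183), (319,272) and (216,291), the reel is a line near (240,238), the knob is at (297,256), and the books are at (171,233). No red mark is visible on the reel.

```bash
cat > h.py <<'E'
import numpy as np,cv2
from rig import ctrl
from scipy.spatial.transform import Rotation as R
def ray(f,uv):
    K=np.array([[f["fx"],0,f["cx"]],[0,f["fy"],f["cy"]],[0,0,1]],float)
    p=cv2.undistortPoints(np.array([[uv]],float),K,np.array([float(f["k1"]),0,0,0]))[0,0]
    return f["pose"][:3,3],f["pose"][:3,:3]@np.array([p[0],-p[1],-1])
def onz(f,uv,z):
    o,d=ray(f,uv);return o+d*(z-o[2])/d[2]
def proj(f,P):
    c=f["pose"][:3,:3].T@(np.asarray(P)-f["pose"][:3,3]);a,b=c[0]/-c[2],-c[1]/-c[2]
    s=1+f["k1"]*(a*a+b*b);return np.array([f["fx"]*a*s+f["cx"],f["fy"]*b*s+f["cy"]])
def tool():
    o=ctrl.get_obs();w,x,y,z=o["orientation"];return o,o["ee_pos"],R.from_quat([x,y,z,w]).as_matrix()
E
python3 - <<'E'
from h import *
f=dict(np.load("top0.npz"));g=cv2.cvtColor(f["image"],cv2.COLOR_RGB2GRAY)
c=np.array([[202,198],[303,183],[319,272],[216,291]],np.float32).reshape(-1,1,2)
c=cv2.cornerSubPix(g,c,(5,5),(-1,-1),(3,50,.01)).reshape(-1,2);print(c)
P=np.array([onz(f,u,.028)for u in c])  # (+x,+y),(+x,-y),(-x,-y),(-x,+y)
L=np.array([[.12,.09],[.12,-.18],[-.12,-.18],[-.12,.09]])
a=L-L.mean(0);b=P[:,:2]-P[:,:2].mean(0)
th=np.arctan2((a[:,0]*b[:,1]-a[:,1]*b[:,0]).sum(),(a*b).sum())
r=np.array([[np.cos(th),-np.sin(th)],[np.sin(th),np.cos(th)]])
t=P[:,:2].mean(0)-r@L.mean(0)
print("origin",t,"yaw deg",np.degrees(th),"res",P[:,:2]-(L@r.T+t))
np.savez("rw.npz",r=r,t=t)
for n in("side","top"):
    F=dict(np.load(n+"0.npz"))
    for l in([0,0,.224],[-.0644,-.125,.1265],[0,0,.135]):
        print(n,l,proj(F,[*(r@l[:2]+t),l[2]]))
o,p,M=tool();print(np.round(M,3))
T=np.array([*t,.30]);print("shift to 300mm above",M.T@(T-p)*1e3)
ty=np.degrees(np.arctan2(M[1,1],M[0,1]));print("tool y ang",ty,"rewinder y",90+np.degrees(th))
E
```

```text
[[199.39857 199.70177]
 [301.86978 181.55197]
 [318.3798  272.32303]
 [215.50005 291.27206]]
origin [0.53479895 0.10176542] yaw deg 10.660985099670349 res [[-0.001474   -0.00112055]
 [-0.00169539  0.00072751]
 [ 0.00089319  0.00257259]
 [ 0.0022762  -0.00217955]]
side [0, 0, 0.224] [248.070028   177.64654739]
side [-0.0644, -0.125, 0.1265] [256.13761771 259.13612642]
side [0, 0, 0.135] [249.90844363 205.82434176]
top [0, 0, 0.224] [235.97044826 237.31882223]
top [-0.0644, -0.125, 0.1265] [296.92391293 255.8894927 ]
top [0, 0, 0.135] [238.82169507 238.12805372]
[[-0.911  0.413 -0.   ]
 [ 0.413  0.911 -0.001]
 [-0.    -0.001 -1.   ]]
shift to 300mm above [-445.00666167 -186.17403856  -68.93453754]
tool y ang 65.60139159951858 rewinder y 100.66098509967034
```

Call:
arm_command(jaw=[0.6, 0.6, 0.6, 0.6, 0.6, 0.6, 0.6, 0.6], translation=[[-38, -16, -10], [-76, -32, -20], [-114, -48, -30], [-152, -64, -40], [-190, -80, -50], [-228, -96, -60], [-266, -112, -69], [-304, -128, -69]], turn=[-5, -10, -15, -20, -25, -30, -35, -35])

```text
time_s: 0.77
ee_pos: [0.4286, 0.215, 0.3016]
orientation: [0.001, -0.095, 0.995, 0.0]
wrist_force: [1.0, 1.4, 0.8]
grip_width: 0.6
grasp_force: 0.0
```

```bash
cat >> h.py <<'E'
_d=np.load("rw.npz");r,t=_d["r"],_d["t"]
def toRW(p): return np.array([*(r.T@(np.asarray(p)[:2]-t)),p[2]])*1e3
def status():
    o,p,M=tool();print("t",round(o["time_s"],2),"tcp in rewinder mm",toRW(p).round(1),"toolx in rw",(r.T@M[:2,0]).round(3),"tooly",(r.T@M[:2,1]).round(3),"grip",round(o["grip_width"],3),o["grasp_force"],o["wrist_force"].round(1),"j6",o["joints"].round(2))
E
python3 -c "
from h import *;status()"
```

```text
t 0.77 tcp in rewinder mm [-83.4 130.9 301.6] toolx in rw [-1.    -0.005] tooly [-0.005  1.   ] grip 0.6 0.0 [1.  1.4 0.8] j6 [0.46 0.17 0.09 1.49 0.   0.27]
```

Call:
arm_command(jaw=[0.6, 0.6, 0.6, 0.6, 0.6, 0.6, 0.6, 0.6], translation=[[-29, -28, 0], [-58, -56, 0], [-87, -84, 0], [-116, -112, 0], [-137, -131, 0], [-137, -131, 36], [-137, -131, 72], [-137, -131, 80]], turn=[0, 0, 0, 0, 0, 0, 0, 0])

```text
time_s: 1.43
ee_pos: [0.5842, 0.1121, 0.2143]
orientation: [-0.004, -0.092, 0.996, -0.0]
wrist_force: [-1.2, -0.7, -1.6]
grip_width: 0.603
grasp_force: 0.0
```

```bash
python3 -c "
from h import *;status()"
```

```text
t 1.43 tcp in rewinder mm [ 50.4   1.  214.3] toolx in rw [-1.     0.002] tooly [0.002 1.   ] grip 0.603 0.0 [-1.2 -0.7 -1.6] j6 [0.19 0.42 0.22 1.37 0.   0.01]
```

Call:
arm_command(jaw=[0.6, 0.6, 0.6, 0.15, 0.1, 0.1, 0.1, 0.1], translation=[[0, 0, 25], [0, 0, 48], [0, 0, 48], [0, 0, 48], [0, 0, 48], [0, 0, 48], [0, 0, 48], [0, 0, 48]], turn=[0, 0, 0, 0, 0, 0, 0, 0], grip_force=20)

```text
time_s: 2.1
ee_pos: [0.5875, 0.1111, 0.1744]
orientation: [0.002, -0.092, 0.996, -0.002]
wrist_force: [4.6, -17.4, 2.4]
grip_width: 0.23
grasp_force: 23.7
```

```bash
python3 -c "
from h import *;status()"
```

```text
t 2.1 tcp in rewinder mm [ 53.5  -0.5 174.4] toolx in rw [-1.     0.002] tooly [0.002 1.   ] grip 0.23 23.66996794939041 [  4.6 -17.4   2.4] j6 [ 0.19  0.43  0.12  1.26 -0.    0.01]
```

Call:
arm_command(jaw=[0.1, 0.1, 0.1, 0.1, 0.1, 0.1, 0.1, 0.1], translation=[[11.5, -1, -8.8], [25, -2, -15.5], [39.7, -2, -19.6], [55, -2, -20.8], [70, -2, -19], [84.4, -2, -14.5], [97.8, -2, -7.3], [107.5, -2, 0.5]], turn=[0, 0, 0, 0, 0, 0, 0, 0])

```text
time_s: 2.77
ee_pos: [0.4817, 0.0911, 0.1741]
orientation: [0.002, -0.092, 0.996, -0.0]
wrist_force: [3.8, -2.9, 2.6]
grip_width: 0.229
grasp_force: 23.9
```

```bash
python3 -c "
from h import *;status()
for n in('side','top'):
    f=ctrl.grab_frame(n);im=f['image'].astype(int);m=((im[...,0]>110)&(im[...,1]<70)&(im[...,2]<70)).astype(np.uint8)
    k,l,s,c=cv2.connectedComponentsWithStats(m);print(n,[(s[i].tolist(),c[i].round(1).tolist()) for i in range(1,k) if s[i][4]>2])
    if n=='side':cv2.imwrite('pics/s1.png',cv2.resize(f['image'][140:300,170:380,::-1],None,fx=3,fy=3))
"
```

```text
t 2.77 tcp in rewinder mm [-54.2  -0.6 174.1] toolx in rw [-1.     0.001] tooly [0.001 1.   ] grip 0.229 23.861818313598633 [ 3.8 -2.9  2.6] j6 [ 0.19  0.21 -0.19  1.17 -0.    0.  ]
side [([274, 175, 4, 3, 4], [275.5, 175.8]), ([354, 225, 7, 11, 43], [357.3, 230.6])]
top []
```

View pics/s1.png

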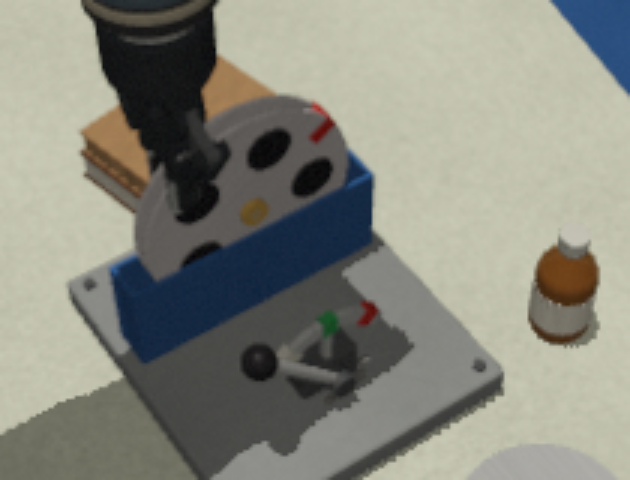

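The red mark has come out on the +x side, at crop (322,123), which is about (277,181) in the full picture. I'll measure its angle on the near flange plane.

```bash
cat >> h.py <<'E'
def mark(box,n='side',name=None):
    f=ctrl.grab_frame(n);im=f['image'].astype(int);x0,y0,x1,y1=box
    m=(im[...,0]>im[...,1]*1.6)&(im[...,0]>im[...,2]*1.6)&(im[...,0]>60)
    v,u=np.nonzero(m[y0:y1,x0:x1]);Q=[]
    nrm=np.array([*r[:,1],0.])
    for a,b in zip(u+x0,v+y0):
        o,d=ray(f,(a,b));p0=np.array([*(t-r[:,1]*.010),.135])
        q=toRW(o+d*((p0-o)@nrm)/(d@nrm))-[0,0,135];Q.append([a,b,q[0],q[2],np.degrees(np.arctan2(q[0],q[2])),np.hypot(q[0],q[2])])
    Q=np.array(Q);print(n,len(Q));print(Q.round(1))
    k=(Q[:,5]<90)&(Q[:,5]>64);print("angle",Q[k,4].mean(),"n",k.sum())
    if name:cv2.imwrite(name,cv2.resize(f['image'][140:300,170:380,::-1],None,fx=3,fy=3))
E
python3 -c "
from h import *;mark((262,165,292,195))
f=dict(np.load('side0.npz'));print(proj(f,[*(t-r[:,1]*.01),.135]))"
```

```text
side 39
[[274.  174.   58.9  75.   38.1  95.3]
 [274.  175.   58.8  72.   39.3  93. ]
 [275.  175.   61.4  70.5  41.1  93.5]
 [275.  176.   61.4  67.5  42.3  91.3]
 [276.  176.   64.1  66.   44.1  92. ]
 [277.  176.   66.7  64.5  45.9  92.8]
 [276.  177.   64.   63.   45.5  89.8]
 [277.  177.   66.7  61.5  47.3  90.7]
 [278.  178.   69.3  56.9  50.6  89.7]
 [278.  179.   69.3  53.8  52.2  87.7]
 [279.  179.   72.   52.3  54.   89. ]
 [277.  180.   66.7  52.2  52.   84.7]
 [278.  180.   69.3  50.7  53.8  85.9]
 [279.  180.   72.   49.1  55.7  87.2]
 [280.  180.   74.7  47.6  57.5  88.6]
 [276.  181.   64.   50.6  51.7  81.6]
 [277.  181.   66.7  49.1  53.7  82.8]
 [278.  181.   69.3  47.5  55.6  84.1]
 [279.  181.   72.   46.   57.4  85.5]
 [280.  181.   74.7  44.4  59.3  86.9]
 [276.  182.   64.   47.5  53.4  79.7]
 [277.  182.   66.7  45.9  55.4  81. ]
 [278.  182.   69.4  44.4  57.4  82.3]
 [279.  182.   72.   42.8  59.3  83.8]
 [275.  183.   61.3  45.9  53.2  76.6]
 [276.  183.   64.   44.3  55.3  77.8]
 [277.  183.   66.7  42.8  57.3  79.2]
 [278.  183.   69.4  41.2  59.3  80.7]
 [274.  184.   58.7  44.3  53.   73.5]
 [275.  184.   61.3  42.7  55.1  74.7]
 [276.  184.   64.   41.2  57.2  76.1]
 [277.  184.   66.7  39.6  59.3  77.5]
 [273.  185.   56.   42.7  52.7  70.4]
 [274.  185.   58.6  41.1  55.   71.6]
 [275.  185.   61.3  39.6  57.2  73. ]
 [276.  185.   64.   38.   59.3  74.4]
 [273.  186.   56.   39.5  54.8  68.5]
 [274.  186.   58.6  37.9  57.1  69.8]
 [275.  186.   61.3  36.4  59.3  71.3]]
angle 55.297644367309005 n 32
[252.30973722 208.59362818]
```

Call:
arm_command(jaw=[0.5, 0.5, 0.5, 0.5, 0.5, 0.5, 0.1, 0.1], translation=[[0, 0, 0], [0, 0, 0], [-27, 0, -16], [-61, 0, -20.8], [-91.4, 0, -11.8], [-91.4, 0, -11.8], [-91.4, 0, -11.8], [-91.4, 0, -11.8]], turn=[0, 0, 0, 0, 0, 0, 0, 0])

```text
time_s: 3.58
ee_pos: [0.5707, 0.108, 0.1836]
orientation: [-0.0, -0.092, 0.996, -0.0]
wrist_force: [7.8, -22.0, 6.3]
grip_width: 0.229
grasp_force: 20.5
```

Call:
arm_command(jaw=[0.1, 0.1, 0.1, 0.1, 0.1, 0.1, 0.1, 0.1], translation=[[0, 0, 0], [0, 0, 0], [0, 0, 0], [0, 0, 0], [0, 0, 0], [0, 0, 0], [0, 0, 0], [0, 0, 0]], turn=[0, 0, 0, 0, 0, 0, 0, 0])

```text
time_s: 4.25
ee_pos: [0.5706, 0.1078, 0.1837]
orientation: [0.0, -0.092, 0.996, -0.0]
wrist_force: [0.1, -5.7, -0.2]
grip_width: 0.232
grasp_force: 24.1
```

```bash
python3 -c "
from h import *;status();mark((262,165,292,195))"|grep -v '\['; python3 -c "
from h import *;status()"
```

```text
side 32
angle 55.79619654057052 n 32
t 4.3 tcp in rewinder mm [ 36.3  -0.7 183.7] toolx in rw [-1.     0.001] tooly [0.001 1.   ] grip 0.229 24.062528014183044 [-1.  -5.4 -1.3] j6 [ 0.19  0.39  0.09  1.27 -0.    0.  ]
```

Call:
arm_command(jaw=[0.1, 0.1, 0.1, 0.1, 0.1, 0.1, 0.1, 0.1], translation=[[10, -0.5, -4.5], [23, -0.5, -7.9], [36.3, -0.5, -9.1], [49.6, -0.5, -7.9], [62.6, -0.5, -4.5], [72.4, -0.5, -0.1], [72.4, -0.5, -0.1], [72.4, -0.5, -0.1]], turn=[0, 0, 0, 0, 0, 0, 0, 0])

```text
time_s: 4.97
ee_pos: [0.4989, 0.0944, 0.1842]
orientation: [-0.0, -0.093, 0.996, 0.0]
wrist_force: [-9.9, -2.1, 11.8]
grip_width: 0.231
grasp_force: 25.1
```

Call:
arm_command(jaw=[0.1, 0.1, 0.5, 0.5, 0.5, 0.5, 0.5, 0.5], translation=[[0, 0, 0], [0, 0, 0], [0, 0, 0], [0, 0, 0], [0, 0, -25], [0, 0, -55], [30, 0, -90], [60, 0, -120]], turn=[0, 0, 0, 0, 0, 0, 0, 0])

```text
time_s: 5.63
ee_pos: [0.4443, 0.0841, 0.3008]
orientation: [-0.0, -0.092, 0.996, 0.0]
wrist_force: [0.4, -0.4, 0.9]
grip_width: 0.496
grasp_force: 0.0
```

```bash
python3 -c "
from h import *;status();mark((225,160,285,205),'side','pics/s2.png')
f=ctrl.grab_frame('top');cv2.imwrite('pics/t2.png',cv2.resize(f['image'][170:310,180:340,::-1],None,fx=4,fy=4))"
```

```text
t 5.63 tcp in rewinder mm [-92.2  -0.7 300.8] toolx in rw [-1.     0.001] tooly [0.001 1.   ] grip 0.496 0.0 [ 0.4 -0.4  0.9] j6 [0.19 0.11 0.02 1.48 0.   0.  ]
side 81
[[ 2.490e+02  1.740e+02 -2.900e+00  1.095e+02 -1.500e+00  1.095e+02]
 [ 2.500e+02  1.740e+02 -6.000e-01  1.081e+02 -3.000e-01  1.081e+02]
 [ 2.470e+02  1.750e+02 -7.800e+00  1.093e+02 -4.100e+00  1.096e+02]
 [ 2.480e+02  1.750e+02 -5.400e+00  1.080e+02 -2.900e+00  1.081e+02]
 [ 2.490e+02  1.750e+02 -3.100e+00  1.067e+02 -1.600e+00  1.067e+02]
 [ 2.500e+02  1.750e+02 -7.000e-01  1.053e+02 -4.000e-01  1.053e+02]
 [ 2.510e+02  1.750e+02  1.700e+00  1.040e+02  9.000e-01  1.040e+02]
 [ 2.460e+02  1.760e+02 -1.030e+01  1.078e+02 -5.400e+00  1.083e+02]
 [ 2.470e+02  1.760e+02 -7.900e+00  1.065e+02 -4.300e+00  1.068e+02]
 [ 2.480e+02  1.760e+02 -5.600e+00  1.052e+02 -3.000e+00  1.053e+02]
 [ 2.490e+02  1.760e+02 -3.200e+00  1.039e+02 -1.800e+00  1.039e+02]
 [ 2.500e+02  1.760e+02 -8.000e-01  1.025e+02 -5.000e-01  1.025e+02]
 [ 2.510e+02  1.760e+02  1.500e+00  1.012e+02  9.000e-01  1.012e+02]
 [ 2.520e+02  1.760e+02  3.900e+00
[... 3988 characters left out ...]
+02  1.000e+01  6.950e+01  8.200e+00  7.020e+01]
 [ 2.510e+02  1.860e+02  1.000e-01  7.230e+01  1.000e-01  7.230e+01]
 [ 2.520e+02  1.860e+02  2.600e+00  7.080e+01  2.100e+00  7.090e+01]
 [ 2.530e+02  1.860e+02  5.000e+00  6.940e+01  4.100e+00  6.960e+01]
 [ 2.540e+02  1.860e+02  7.500e+00  6.800e+01  6.300e+00  6.840e+01]
 [ 2.550e+02  1.860e+02  9.900e+00  6.650e+01  8.500e+00  6.720e+01]
 [ 2.510e+02  1.870e+02 -0.000e+00  6.930e+01 -0.000e+00  6.930e+01]
 [ 2.520e+02  1.870e+02  2.400e+00  6.790e+01  2.000e+00  6.790e+01]
 [ 2.530e+02  1.870e+02  4.900e+00  6.640e+01  4.200e+00  6.660e+01]
 [ 2.510e+02  1.880e+02 -2.000e-01  6.630e+01 -2.000e-01  6.630e+01]]
angle 3.8040845782598076 n 40
```

View pics/s2.png

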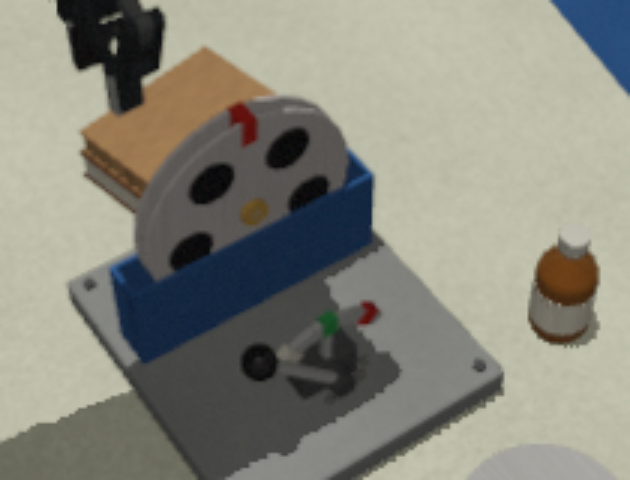

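The mark now stands near the top, at crop (243,123). The hub is at (254,211), and the lever is still in white. I'll check the frame's offset against the shroud corners and the hub before correcting the mark.

Run:
```python
from h import *
f=ctrl.grab_frame('side');im=f['image']
def back(uv,yl):
    n=np.array([*r[:,1],0.]);p0=np.array([*(t+r[:,1]*yl),0]);o,d=ray(f,uv);return toRW(o+d*((p0-o)@n)/(d@n))
h=cv2.cvtColor(im,cv2.COLOR_RGB2HSV)
m=cv2.inRange(h,(15,110,80),(32,255,255));m[:200]=0;m[222:]=0;m[:,:240]=0;m[:,270:]=0
v,u=np.nonzero(m);c=(u.mean(),v.mean());print("hub",c,len(u),[back(c,y).round(1) for y in(-.01,-.015,-.02)])
b=cv2.inRange(h,(105,130,40),(125,255,255));b[:150]=0;b[270:]=0;b[:,:190]=0;b[:,305:]=0
k,l,s,_=cv2.connectedComponentsWithStats(b);b=(l==1+s[1:,4].argmax()).astype(np.uint8)
H=cv2.convexHull(max(cv2.findContours(b,0,2)[0],key=cv2.contourArea));A=cv2.approxPolyDP(H,3,True)[:,0];print(A.tolist())
for q in[(-.108,-.018,.112),(.108,-.018,.112),(-.108,.018,.112),(.108,.018,.112),(-.108,-.018,.028),(.108,-.018,.028)]:
    print(q,proj(f,[*(r@q[:2]+t),q[2]]).round(1))
```

```text
hub (np.float64(254.16071428571428), np.float64(210.17857142857142)) 56 [array([  4.5, -10. , 126.7]), array([  1.6, -15. , 133.3]), array([ -1.3, -20. , 139.9])]
[[293, 198], [293, 220], [218, 260], [211, 251], [207, 229], [286, 191]]
(-0.108, -0.018, 0.112) [212.9 239. ]
(0.108, -0.018, 0.112) [293.5 197.6]
(-0.108, 0.018, 0.112) [204.9 228.4]
(0.108, 0.018, 0.112) [284.7 188.4]
(-0.108, -0.018, 0.028) [216.7 261.2]
(0.108, -0.018, 0.028) [292.7 220.6]
```

View pics/t2.png

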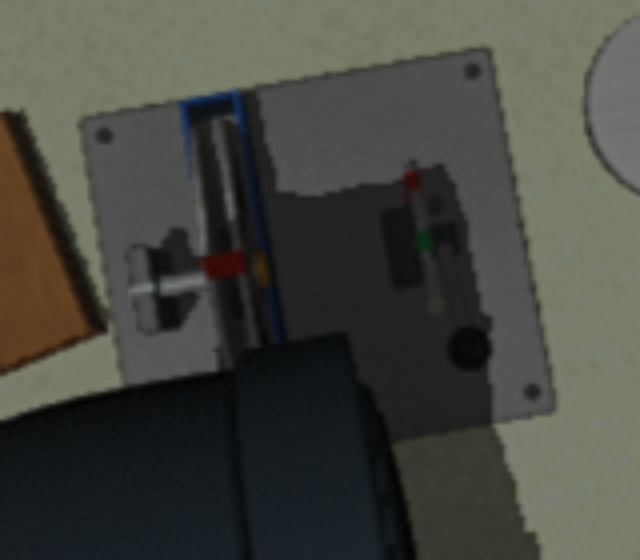

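In the top view the red mark's centre is at crop (224,264), i.e. full-picture (236,236), against a predicted (236,237.3). That puts the mark about 3–4 mm from straight up, which is within tolerance. Next is the lever: shut the fingers and push the knob from its -x side.

Call:
arm_command(jaw=[0, 0, 0, 0, 0, 0, 0, 0], translation=[[5, -40, 0], [10, -80, 0], [18, -120, 0], [18, -124, 20], [18, -124, 60], [18, -124, 100], [18, -124, 140], [18, -124, 180]], turn=[0, 0, 0, 0, 0, 0, 0, 0])

```text
time_s: 6.45
ee_pos: [0.4492, -0.0413, 0.1173]
orientation: [-0.0, -0.092, 0.996, 0.0]
wrist_force: [1.0, 0.0, -0.5]
grip_width: -0.0
grasp_force: 0.0
```

```bash
python3 -c "
from h import *;status()
f=ctrl.grab_frame('side');cv2.imwrite('pics/s3.png',cv2.resize(f['image'][140:300,170:380,::-1],None,fx=3,fy=3))"
```

```text
t 6.45 tcp in rewinder mm [-110.6 -124.8  117.3] toolx in rw [-1.     0.001] tooly [0.001 1.   ] grip -0.0 0.0 [ 1.   0.  -0.5] j6 [-0.09  0.17 -0.38  1.02  0.   -0.28]
```

View pics/s3.png

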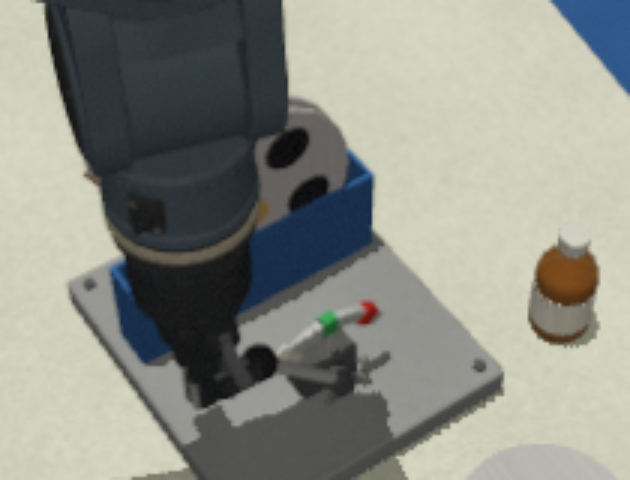

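The shut fingers are beside the knob, at crop (262,361), on its -x side, and the lever is still in white. Pushing slowly now.

Call:
arm_command(jaw=[0, 0, 0, 0, 0, 0, 0, 0], translation=[[-8, 0, 0], [-16, 0, 0], [-23, 0, -2], [-30, 0, -5], [-36, 0, -8], [-42, 0, -11], [-48, 0, -14], [-54, 0, -16]], turn=[0, 0, 0, 0, 0, 0, 0, 0])

```text
time_s: 7.17
ee_pos: [0.5045, -0.0313, 0.1383]
orientation: [0.002, -0.092, 0.996, -0.0]
wrist_force: [-1.3, -0.5, 0.1]
grip_width: -0.001
grasp_force: 0.1
```

Call:
arm_command(jaw=[0, 0, 0, 0, 0, 0, 0, 0], translation=[[-4, 0, -1], [-8, 0, -2], [-12, 0, -3], [-15, 0, -4], [-18, 0, -4], [-21, 0, -4], [-24, 0, -4], [-24, 0, -4]], turn=[0, 0, 0, 0, 0, 0, 0, 0])

```text
time_s: 7.83
ee_pos: [0.5265, -0.0269, 0.1398]
orientation: [0.0, -0.092, 0.996, 0.0]
wrist_force: [0.3, 0.0, -1.0]
grip_width: 0.003
grasp_force: 0.0
```

```bash
python3 -c "
from h import *;status()"
```

```text
t 7.83 tcp in rewinder mm [ -32.  -124.9  139.8] toolx in rw [-1.     0.001] tooly [0.001 1.   ] grip 0.003 0.0 [ 0.3  0.  -1. ] j6 [-0.05  0.3  -0.15  1.12  0.   -0.24]
```

No contact force now, so I'll back off, lift and look.

Call:
arm_command(jaw=[0, 0, 0, 0, 0, 0, 0, 0], translation=[[25, 0, 0], [50, 0, 0], [80, -10, -35], [100, -20, -70], [120, -30, -110], [130, -30, -150], [140, -30, -160], [140, -30, -160]], turn=[0, 0, 0, 0, 0, 0, 0, 0])

```text
time_s: 8.5
ee_pos: [0.3938, -0.083, 0.3043]
orientation: [0.003, -0.092, 0.996, -0.001]
wrist_force: [-0.0, -0.1, 0.5]
grip_width: -0.003
grasp_force: 0.0
```

```bash
python3 -c "
from h import *;status()
a=ctrl.grab_frame('side')['image'][140:300,170:380,::-1];b=ctrl.grab_frame('top')['image'][170:310,180:340,::-1]
cv2.imwrite('pics/st4.png',np.hstack([cv2.resize(a,(420,320)),cv2.resize(b,(366,320))]))"
```

```text
t 8.5 tcp in rewinder mm [-172.8 -155.5  304.3] toolx in rw [-1.     0.002] tooly [0.002 1.   ] grip -0.003 0.0 [-0.  -0.1  0.5] j6 [-0.21  0.   -0.09  1.47 -0.   -0.39]
```

View pics/st4.png

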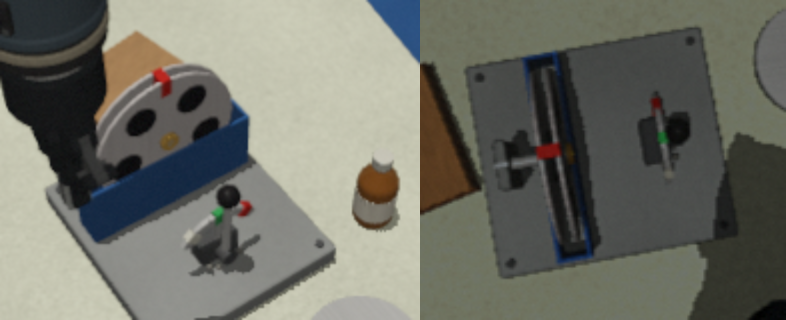

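The lever is upright in green, with its knob at (228,195) in the side crop. The red mark is at the top, at (162,82) in the side crop and (548,151) in the top crop, and the arm is clear.

```bash
python3 -c "
from rig import ctrl;print(ctrl.hand_in())"
```

```text
the job is handed in; nothing more can be done
None
```

Job handed in at about 8.6 s, with no verdict returned: the red mark rests about 3–4 mm from the very top (12 mm allowed), the clutch lever stands in the green notch, the arm is clear, and I never touched the can, books or bottle.

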